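# Release a ratchet clamp and take out the valve block

### The job

Free the valve block from the ratchet clamp: press the black screw head on the pawl's tail gently down to lift the pawl off the wheel, without straining the pawl against its stop, and keep it down until the jaw has run all the way back. Only then lift the block out by its brass fitting and set it down gently, upright, in the green tray, and let go; leave the carton, the bearing ring and the spanner where they are.

Things in the scene. Friction and masses are not known exactly. Their poses are not given: they have to be found in the camera images.
- clamp: ratchet clamp fixed to the bench: red frame on a grey base plate 110 (x) x 310 (y) x 10 mm; origin at the centre of the plate's underside. Along its own y: pawl tail at -139 mm, wheel axle at -60, moving jaw, block at +100, fixed red jaw (55 mm high) at +120 to +145 mm.
- pawl: yellow rocker on a pin along the clamp's x; origin on the pin, 73 mm above the bench. Nose, 34 mm to the clamp's +y, sits in the teeth; the tail, to -y, is pressed down to lift it, against about 4 N at first and up to about 12 N as it draws off the tooth. The nose is clear with the screw head 6 to 8 mm down (the push then eases); about 2 mm on is a hard stop. Over 20 N from the robot strains it.
- tail (a point): centre of the upper face of the pawl's yellow tail plate (24 x 30 mm), at rest 83 mm above the bench. On it stands the flat black screw head, 20 mm in diameter; its top is 5 to 23 mm above this point, set differently each time and not measured: find it by touch. It is locked tight and does not turn or slide.
- jaw (a joint): travel of the moving jaw from the block, along the clamp's -y, in m: about 0 clamped, 0.023 fully back. Jaw of steel, 50 mm wide, 56 mm high, with a sprung rubber pad. It runs back by itself in about 3 to 5 s while the pawl is held clear; let down early, the pawl catches the next tooth and the jaw stops there.
- block: valve block: aluminium 40 x 40 x 45 mm high with a brass round fitting, 24 mm in diameter and 25 mm high, on the centre of its top (70 mm in all); about 0.35 kg; origin at the centre of its underside, z up. It stands on the clamp's plate (10 mm above the bench), square to the clamp.
- tray: green open tray, 150 x 150 x 28 mm, walls and floor 4 mm thick, fixed to the bench; origin at the centre of its underside.
- carton: blue carton 90 x 110 x 40 mm, origin under its centre; not to be moved
- race: steel bearing ring, 70 mm outside, 18 mm high, origin under its centre; not to be moved
- spanner: spanner lying on the bench beyond the clamp; not to be moved
- wheel: steel ratchet wheel, 60 mm diameter, 16 teeth, upright on the clamp's +x side; origin on its axle, which runs along the clamp's x, 42 mm above the bench. Geared to the jaw: once the pawl is clear, a damped spring turns it back by itself.
Things that resemble listed ones, but are neither listed nor needed, are in the scene too. Of the things that look like the block, the middle-sized one is meant.

How it is judged:
By the outcome, as a careful person would: the job done as asked, in the order asked, and still so for the second after the job is handed in, with the robot touching nothing.
It also fails if it takes over 72 s, if anything falls off the work surface, if the arm or the gripper's body presses on something with over 40 N, if the wrist force passes 120 N, or if a joint passes its speed limit or range.

### The arm

A 6-joint arm with a two-finger parallel gripper is mounted at the origin on the work surface. World frame = base frame: x ahead of the robot, y to its left, z up, the work surface at z = 0. Lengths are in m, angles in degrees, forces in N, time in s.
With the tool pointing down it reaches from about 0.35 to 0.875 m from the base axis. Payload 4.2 kg.
Tool frame: the origin (TCP) lies at the very end of the fingers, on their centre line; the grasp point (between the pads) lies 19 mm behind it; z points along the fingers, y is the line along which they close (so a half turn about z gives the same grasp; the last joint's range is limited). The gripper opens to 87 mm and grips with 3 to 60 N. Pads are 19 mm wide; open, the fingers measure 117 mm over their backs; the gripper's body (75 mm by 190 mm) begins 51 mm behind the grasp point.
Start: joints at [84.374, 22.042, 0.453, 0, -68.411, -14.817], TCP at [0.218, 0.586, 0.223] pointing down, gripper open.
Joint ranges: [-179.83, 179.83], [-69.29, 118.12], [-61.27, 80.66], [-181.25, 117.63], [-171.15, -9.14], [-177.46, 177.46]. Speed limits (degrees/s): [159.86, 159.86, 180, 180, 180, 180].

### API

Orientations are given as a 3x3 rotation matrix whose columns are the frame's x, y, z axes.
In Python, from station import * gives the robot as it stands.
- The arm moves only by the shell command python3 -m pendant 'ROWS'. ROWS is JSON, a list of rows, each an object of numbers: "x", "y", "z": the shift along the world's x, y, z normalised to -1 to 1, where 1 is 250 mm; "rx", "ry", "rz": the turn, a rotation vector about the world's x, y, z normalised to -1 to 1, where 1 is 180 degrees; "claw": the opening, from 0 (shut) to 1 (fully open). A call has exactly 8 rows; each row is the pose to reach, as a shift and turn from the pose commanded when the call began, turning the shorter way round; what a row does not reach only later rows make up. A row lasts 1/8 s, in which the tool goes at most 62.5 mm and 10.7 degrees, less where a joint would pass 70% of its speed; a pose out of reach is approached as far as the arm can. A call with a number of a shift or a turn outside -1 to 1 is refused whole. A call with a gripper value outside its range is refused whole. The fingers move at their own pace and stop on an object; the grip force is fixed at half the most. Time passes only in rows, so rows that repeat a pose let the fingers close, or fill a call up. It gives the time, the measured TCP pose, the force, the opening and the grip force at its end, in the units of the state.
- sense(): the state, without advancing time (a new reading comes with each control period).
- capture(name): name is "scene" or "top"; returns a dict with "color" (384x512x3 uint8, red, green, blue), "mtx" (3x3 intrinsics, pixels), "world_to_cam" (4x4, takes a point from world to camera coordinates). Camera axes: x right, y up, looking along -z (the intrinsics and any distortion apply to the point x, -y, -z); pixel columns grow to the right and rows downward; lengths in m; the calibration is good to about 2 mm. A picture is of the moment at which its call begins. There is no depth.
- finish_job(): hands the job in; it is judged then, once.
Trained networks look in a picture, given as the dict that the camera call returned (one of the last four; its "shot" number tells which), for a name from the list of things; names that differ only in an ending like _2 or _b are one class to them, and where a whole thing is asked for, a point or a joint stands for the part that bears it (a point fixed in the world has none). Each returns a list of dicts, best first, with "conf" (0 to 1); they miss things now and then, are a little off and sometimes report something else, mostly with a low value. They report only what shows in the picture. A call takes as long as a camera call. They do not tell look-alikes from the thing itself.
- search_frame(picture, label): "centre" ([column, row] in pixels, amid what is visible of it).
- regions_of(picture, label): "region" (384x512 bool, what is visible of it) and "centre" ([column, row] in pixels, amid what is visible of it).
The state is a dict: "time_s": time; "joints": joint angles; "joint_velocities": joint speeds; "effort": joint torques, N m; "tcp_pos": TCP position; "ee_rot": TCP orientation; "wrist_force": force on the tool from outside, world axes, zero at the start; "moment": the same for the moment, N m; "gripper_width": opening from 0.0 (shut) to 1.0 (fully open); "gripper_force": force on a finger pad.
Only numpy, scipy, OpenCV 4.12 (cv2) and the standard library are available. Lean on these libraries where they do the work, as an engineer would, in place of code of your own. Each camera call takes 0.05 s, during which the arm holds its last target. There are 200 camera calls.

## Working session

There is one attempt and no reset: what is moved stays moved. The work goes in short steps, Python scripts to look and compute and a shell command to move; the robot and the scene stay as the last step left them, time stands still between calls to the robot, and variables do not carry over. Pictures are saved under pics/ and viewed, at most 10 in all, crops included, and the job is handed in when it is done.

```bash
mkdir -p pics; cat > h.py <<'E'
from station import *
import numpy as np, cv2
def ray(p,uv):
    K=np.array(p["mtx"]);T=np.array(p["world_to_cam"]);d=np.linalg.inv(K)@[uv[0],uv[1],1]
    d=np.array([d[0],-d[1],-d[2]]);R=T[:3,:3];return -R.T@T[:3,3],R.T@d
def atz(p,uv,z):
    o,d=ray(p,uv);return o+d*(z-o[2])/d[2]
def proj(p,P):
    T=np.array(p["world_to_cam"]);c=T[:3,:3]@P+T[:3,3];q=np.array(p["mtx"])@[c[0],-c[1],-c[2]];return q[:2]/q[2]
E
python3 - <<'E'
from h import *
ps={}
for n in("scene","top"):
    p=capture(n);ps[n]=p;cv2.imwrite(f"pics/{n}0.png",p["color"][:,:,::-1]);print(n,p.keys(),"cam",ray(p,(256,192))[0].round(3))
    for l,z in(("clamp",.01),("pawl",.08),("tail",.083),("jaw",.06),("block",.08),("tray",.02),("carton",.04),("race",.018),("wheel",.042),("spanner",.005)):
        print(l,[(np.round(r["centre"]),round(r["conf"],2),atz(p,r["centre"],z).round(3)[:2]) for r in search_frame(p,l)[:4]])
print(sense())
E
```

```text
scene dict_keys(['color', 'mtx', 'world_to_cam', 'shot']) cam [ 0.766 -0.4    0.866]
clamp [(array([242., 215.]), 0.73, array([ 0.54 , -0.014]))]
pawl [(array([236., 251.]), 0.76, array([ 0.585, -0.121]))]
tail []
jaw [(array([240., 187.]), 0.58, array([0.518, 0.023]))]
block [(array([250., 164.]), 0.8, array([0.516, 0.075])), (array([218., 124.]), 0.75, array([0.396, 0.143]))]
tray [(array([143., 340.]), 0.57, array([ 0.496, -0.341]))]
carton [(array([284., 107.]), 0.85, array([0.501, 0.295]))]
race []
wheel [(array([248., 224.]), 0.58, array([ 0.571, -0.041]))]
spanner [(array([291., 284.]), 0.76, array([ 0.703, -0.108]))]
top dict_keys(['color', 'mtx', 'world_to_cam', 'shot']) cam [0.52  0.013 1.041]
clamp [(array([249., 197.]), 0.63, array([ 0.534, -0.009]))]
pawl [(array([297., 175.]), 0.56, array([ 0.585, -0.124]))]
tail [(array([296., 178.]), 0.67, array([ 0.58 , -0.119]))]
jaw [(array([228., 202.]), 0.79, array([0.52 , 0.044]))]
block [(array([176., 263.]), 0.64, array([0.372, 0.166])), (array([209., 208.]), 0.57, array([0.505, 0.089])), (array([239., 254.]), 0.51, array([0.3
[... 483 characters left out ...]
122604e+01, -1.48178642e+01]), 'joint_velocities': array([ 0.01656666, -0.00403416,  0.10120842, -0.00161598, -0.04033962,
       -0.13321411]), 'effort': array([-5.24794832e-04, -3.90480530e+01,  1.87620896e+01,  4.22443941e+00,
        1.54586969e-02, -2.89452805e-05]), 'tcp_pos': array([0.21825775, 0.58563106, 0.22255065]), 'ee_rot': array([[ 9.37021925e-01, -3.49270544e-01,  9.86429589e-06],
       [-3.49270543e-01, -9.37021924e-01, -2.27910480e-05],
       [ 1.72033033e-05,  1.79104037e-05, -1.00000000e+00]]), 'wrist_force': array([ 0.03847276, -0.49501765,  0.38108661]), 'moment': array([-0.0364018 ,  0.05966109, -0.04010675]), 'gripper_force': 0.0, 'gripper_width': 0.9999683463093337}
```

View pics/scene0.png

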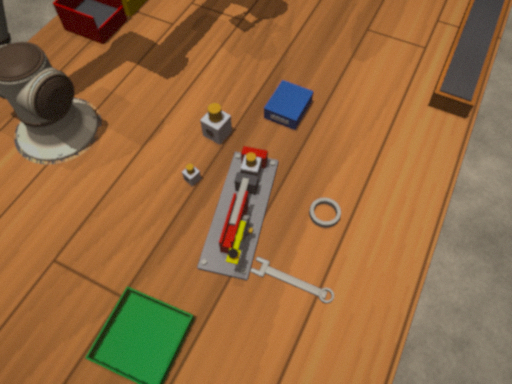

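View pics/top0.png

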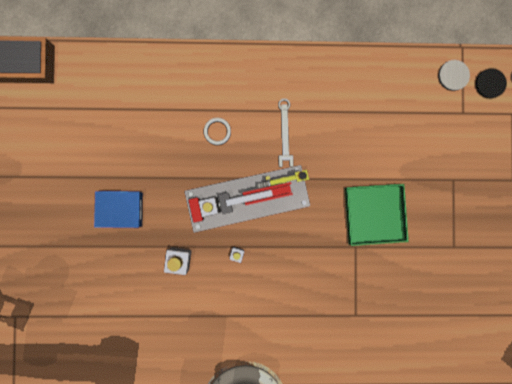

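The pictures show the clamp at top-view (249,197) with the middle-sized block in its jaw at (208,208). The screw head is at about (304,176) and the tray at (376,213). I'll zoom in on the clamp.

```bash
python3 - <<'E'
from h import *
a=capture("top");b=capture("scene")
ca=a["color"][155:240,180:320];cb=b["color"][140:285,185:325]
A=cv2.resize(ca,None,fx=5.5,fy=5.5,interpolation=cv2.INTER_CUBIC)
B=cv2.resize(cb,None,fx=4,fy=4,interpolation=cv2.INTER_CUBIC)
cv2.imwrite("pics/a1.png",A[:,:,::-1]);cv2.imwrite("pics/b1.png",B[:,:,::-1])
for l in("clamp","tray"):
    for p in(a,b):
        r=regions_of(p,l)
        if r:
            m=r[0]["region"].astype(np.uint8);c=cv2.findContours(m,0,2)[0];c=max(c,key=cv2.contourArea).reshape(-1,2)
            W=np.array([atz(p,u,.01 if l=="clamp" else .028)[:2] for u in c],np.float32)*1000
            print(l,cv2.minAreaRect(W),cv2.minAreaRect(c))
E
```

```text
clamp ((531.6907958984375, -9.985443115234375), (113.42215728759766, 324.01416015625), 13.622682571411133) ((249.1717529296875, 197.59326171875), (43.887779235839844, 125.3009033203125), 76.86598205566406)
clamp ((527.8174438476562, 6.987152099609375), (111.90740966796875, 335.4754943847656), 12.943321228027344) ((238.84805297851562, 210.54269409179688), (51.91582489013672, 132.32525634765625), 14.688786506652832)
tray ((505.77447509765625, 96.16476440429688), (42.18327713012695, 41.53960037231445), 11.793267250061035) ((207.673095703125, 207.3654022216797), (16.669872283935547, 16.473758697509766), 78.69007110595703)
tray ((493.25616455078125, -336.3992614746094), (156.1098175048828, 150.75401306152344), 3.9992623329162598) ((140.1495361328125, 336.77178955078125), (81.85829162597656, 86.07742309570312), 25.641006469726562)
```

View pics/a1.png

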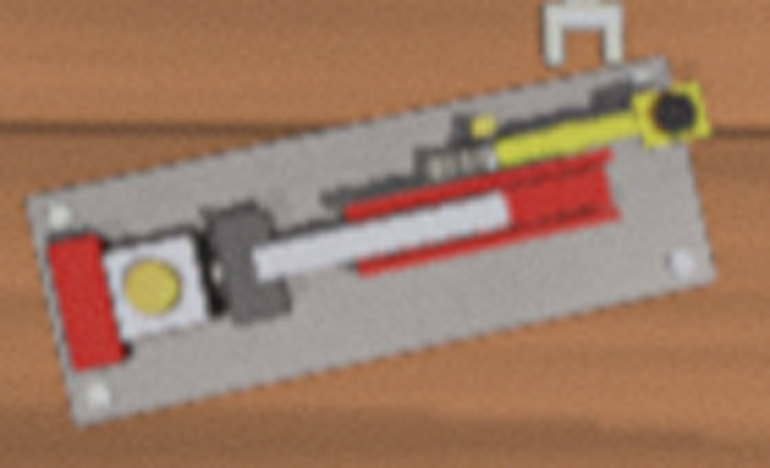

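View pics/b1.png

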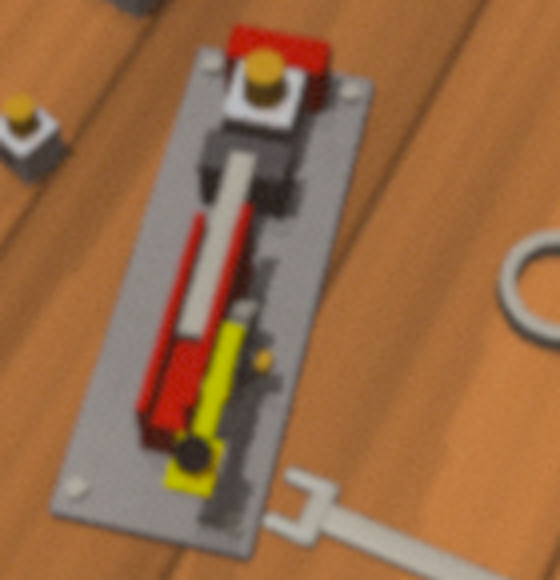

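The top crop shows the plate corners at (28,200), (665,60), (713,282) and (77,424), the screw head at (673,111) and the fitting at (151,286). In the scene crop the head is at (193,453) and the fitting top at (265,68).

```bash
python3 - <<'E'
from h import *
a=capture("top");b=capture("scene")
fa=lambda u:(np.array(u)+.5)/5.5-.5+[180,155]
fb=lambda u:(np.array(u)+.5)/4-.5+[185,140]
C=np.array([atz(a,fa(u),.01)[:2] for u in((28,200),(665,60),(713,282),(77,424))]);print(C.round(4))
r=cv2.minAreaRect((C*1000).astype(np.float32));print("plate",r)
def tri(u,v):
    o1,d1=ray(a,u);o2,d2=ray(b,v);s=np.linalg.lstsq(np.c_[d1,-d2],o2-o1,rcond=None)[0]
    p,q=o1+s[0]*d1,o2+s[1]*d2;return ((p+q)/2).round(4),np.linalg.norm(p-q).round(4)
print("screw",tri(fa((673,111)),fb((193,453))),"fit",tri(fa((151,286)),fb((265,68))))
for z in(.088,.097,.106):print(z,atz(a,fa((673,111)),z),atz(b,fb((193,453)),z))
print("fit@.08",atz(a,fa((151,286)),.08),atz(b,fb((265,68)),.08))
c=C.mean(0);t=np.radians(13);R=np.array([[np.cos(t),-np.sin(t)],[np.sin(t),np.cos(t)]])
print("c",c,"nominal block",c+R@[0,.1],"tail(x=?)",c+R@[0,-.139])
h=cv2.cvtColor(a["color"],cv2.COLOR_RGB2HSV);m=cv2.inRange(h,(45,100,40),(75,255,255))
cc=max(cv2.findContours(m,0,2)[0],key=cv2.contourArea).reshape(-1,2)
print("tray",cv2.minAreaRect(np.array([atz(a,u,.028)[:2]*1000 for u in cc],np.float32)))
E
```

```text
[[ 0.5474  0.1571]
 [ 0.6157 -0.142 ]
 [ 0.511  -0.165 ]
 [ 0.4429  0.1331]]
plate ((529.2744750976562, -4.4215240478515625), (107.25619506835938, 306.7581481933594), 12.875307083129883)
screw (array([ 0.5851, -0.1329,  0.0962]), np.float64(0.0012)) fit (array([0.5083, 0.0933, 0.0813]), np.float64(0.0001))
0.088 [ 0.58617062 -0.13386987  0.088     ] [ 0.58264472 -0.13036287  0.088     ]
0.097 [ 0.58554248 -0.13248619  0.097     ] [ 0.58476378 -0.13347556  0.097     ]
0.106 [ 0.58491433 -0.13110252  0.106     ] [ 0.58688283 -0.13658826  0.106     ]
fit@.08 [0.50833346 0.09341141 0.08      ] [0.50788488 0.09407169 0.08      ]
c [ 0.52925153 -0.00421451] nominal block [0.50675642 0.0932225 ] tail(x=?) [ 0.56051972 -0.13965195]
tray ((491.1369323730469, -334.21356201171875), (149.712890625, 153.8912811279297), 4.205528259277344)
```

```bash

python3 -m pendant '[{"x":0.12,"y":-0.24,"z":0,"rz":-0.05,"claw":0},{"x":0.24,"y":-0.48,"z":0,"rz":-0.1,"claw":0},{"x":0.37,"y":-0.72,"z":0,"rz":-0.15,"claw":0},{"x":0.49,"y":-0.96,"z":0,"rz":-0.2,"claw":0},{"x":0.49,"y":-0.96,"z":0,"rz":-0.25,"claw":0},{"x":0.49,"y":-0.96,"z":0,"rz":-0.3,"claw":0},{"x":0.49,"y":-0.96,"z":0,"rz":-0.315,"claw":0},{"x":0.49,"y":-0.96,"z":0,"rz":-0.315,"claw":0}]'
python3 -m pendant '[{"x":0.12,"y":-0.2,"claw":0},{"x":0.24,"y":-0.4,"claw":0},{"x":0.36,"y":-0.6,"claw":0},{"x":0.49,"y":-0.8,"claw":0},{"x":0.49,"y":-0.96,"claw":0},{"x":0.49,"y":-0.96,"claw":0},{"x":0.49,"y":-0.96,"claw":0},{"x":0.49,"y":-0.96,"claw":0}]'
```

```text
$[0]: bad value
$[0]: bad value
```

```bash

python3 -m pendant '[{"x":0.12,"y":-0.24,"z":0,"rx":0,"ry":0,"rz":-0.05,"claw":0},{"x":0.24,"y":-0.48,"z":0,"rx":0,"ry":0,"rz":-0.1,"claw":0},{"x":0.37,"y":-0.72,"z":0,"rx":0,"ry":0,"rz":-0.15,"claw":0},{"x":0.49,"y":-0.96,"z":0,"rx":0,"ry":0,"rz":-0.2,"claw":0},{"x":0.49,"y":-0.96,"z":0,"rx":0,"ry":0,"rz":-0.25,"claw":0},{"x":0.49,"y":-0.96,"z":0,"rx":0,"ry":0,"rz":-0.3,"claw":0},{"x":0.49,"y":-0.96,"z":0,"rx":0,"ry":0,"rz":-0.315,"claw":0},{"x":0.49,"y":-0.96,"z":0,"rx":0,"ry":0,"rz":-0.315,"claw":0}]'
```

```text
time_s: 2.5
tcp_pos: [0.3408, 0.3456, 0.2227]
ee_rot: [[0.223, -0.975, 0.0], [-0.975, -0.223, 0.0], [-0.0, -0.0, -1.0]]
wrist_force: [-0.1, 0.2, 1.3]
gripper_width: 0.177
gripper_force: 0.0
```

```bash

python3 -m pendant '[{"x":0.12,"y":-0.24,"z":0,"rx":0,"ry":0,"rz":0,"claw":0},{"x":0.24,"y":-0.45,"z":0,"rx":0,"ry":0,"rz":0,"claw":0},{"x":0.36,"y":-0.65,"z":0,"rx":0,"ry":0,"rz":0,"claw":0},{"x":0.48,"y":-0.85,"z":0,"rx":0,"ry":0,"rz":0,"claw":0},{"x":0.49,"y":-0.96,"z":0,"rx":0,"ry":0,"rz":0,"claw":0},{"x":0.49,"y":-0.96,"z":0,"rx":0,"ry":0,"rz":0,"claw":0},{"x":0.49,"y":-0.96,"z":0,"rx":0,"ry":0,"rz":0,"claw":0},{"x":0.49,"y":-0.96,"z":0,"rx":0,"ry":0,"rz":0,"claw":0}]'
python3 -m pendant '[{"x":0.12,"y":-0.24,"z":0,"rx":0,"ry":0,"rz":0,"claw":0},{"x":0.24,"y":-0.45,"z":-0.05,"rx":0,"ry":0,"rz":0,"claw":0},{"x":0.36,"y":-0.65,"z":-0.12,"rx":0,"ry":0,"rz":0,"claw":0},{"x":0.48,"y":-0.85,"z":-0.2,"rx":0,"ry":0,"rz":0,"claw":0},{"x":0.483,"y":-0.954,"z":-0.28,"rx":0,"ry":0,"rz":0,"claw":0},{"x":0.483,"y":-0.954,"z":-0.36,"rx":0,"ry":0,"rz":0,"claw":0},{"x":0.483,"y":-0.954,"z":-0.4,"rx":0,"ry":0,"rz":0,"claw":0},{"x":0.483,"y":-0.954,"z":-0.4,"rx":0,"ry":0,"rz":0,"claw":0}]'
python3 - <<'E'
from h import *
b=capture("scene");cv2.imwrite("pics/b2.png",cv2.resize(b["color"][140:290,165:335],None,fx=4,fy=4)[:,:,::-1]);s=sense();print(s["time_s"],s["tcp_pos"],s["wrist_force"])
E
```

```text
time_s: 3.5
tcp_pos: [0.4632, 0.1066, 0.2226]
ee_rot: [[0.224, -0.975, 0.0], [-0.975, -0.224, 0.0], [-0.0, -0.0, -1.0]]
wrist_force: [0.1, 1.3, -0.5]
gripper_width: 0.003
gripper_force: 0.0
time_s: 4.5
tcp_pos: [0.5839, -0.132, 0.1221]
ee_rot: [[0.224, -0.975, -0.001], [-0.975, -0.224, -0.0], [-0.0, 0.001, -1.0]]
wrist_force: [-0.8, -0.4, 0.1]
gripper_width: 0.007
gripper_force: 0.0
4.55 [ 0.58447616 -0.13206198  0.12298364] [0.06754637 0.30098131 0.06692187]
```

View pics/b2.png

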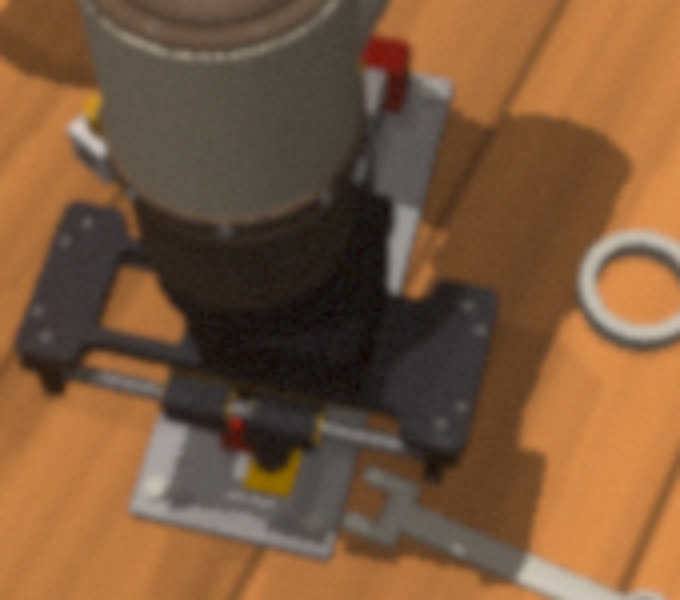

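The fingertips are over the head at about (268,450) in the crop. I'll descend and find it by touch.

```bash

python3 -m pendant '[{"x":0,"y":0,"z":-0.01,"rx":0,"ry":0,"rz":0,"claw":0},{"x":0,"y":0,"z":-0.02,"rx":0,"ry":0,"rz":0,"claw":0},{"x":0,"y":0,"z":-0.03,"rx":0,"ry":0,"rz":0,"claw":0},{"x":0,"y":0,"z":-0.04,"rx":0,"ry":0,"rz":0,"claw":0},{"x":0,"y":0,"z":-0.05,"rx":0,"ry":0,"rz":0,"claw":0},{"x":0,"y":0,"z":-0.06,"rx":0,"ry":0,"rz":0,"claw":0},{"x":0,"y":0,"z":-0.06,"rx":0,"ry":0,"rz":0,"claw":0},{"x":0,"y":0,"z":-0.06,"rx":0,"ry":0,"rz":0,"claw":0}]' | egrep 'time|pos|wrist'
python3 -m pendant '[{"x":0,"y":0,"z":-0.003,"rx":0,"ry":0,"rz":0,"claw":0},{"x":0,"y":0,"z":-0.006,"rx":0,"ry":0,"rz":0,"claw":0},{"x":0,"y":0,"z":-0.009,"rx":0,"ry":0,"rz":0,"claw":0},{"x":0,"y":0,"z":-0.012,"rx":0,"ry":0,"rz":0,"claw":0},{"x":0,"y":0,"z":-0.016,"rx":0,"ry":0,"rz":0,"claw":0},{"x":0,"y":0,"z":-0.016,"rx":0,"ry":0,"rz":0,"claw":0},{"x":0,"y":0,"z":-0.016,"rx":0,"ry":0,"rz":0,"claw":0},{"x":0,"y":0,"z":-0.016,"rx":0,"ry":0,"rz":0,"claw":0}]'| egrep 'time|pos|wrist'
```

```text
time_s: 5.55
tcp_pos: [0.5841, -0.1329, 0.1076]
wrist_force: [-0.1, 0.8, 0.7]
time_s: 6.55
tcp_pos: [0.584, -0.1329, 0.1036]
wrist_force: [0.6, -0.2, -0.5]
```

```bash

python3 -m pendant '[{"x":0,"y":0,"z":-0.003,"rx":0,"ry":0,"rz":0,"claw":0},{"x":0,"y":0,"z":-0.006,"rx":0,"ry":0,"rz":0,"claw":0},{"x":0,"y":0,"z":-0.009,"rx":0,"ry":0,"rz":0,"claw":0},{"x":0,"y":0,"z":-0.012,"rx":0,"ry":0,"rz":0,"claw":0},{"x":0,"y":0,"z":-0.012,"rx":0,"ry":0,"rz":0,"claw":0},{"x":0,"y":0,"z":-0.012,"rx":0,"ry":0,"rz":0,"claw":0},{"x":0,"y":0,"z":-0.012,"rx":0,"ry":0,"rz":0,"claw":0},{"x":0,"y":0,"z":-0.012,"rx":0,"ry":0,"rz":0,"claw":0}]'| egrep 'time|pos|wrist'
```

```text
time_s: 7.55
tcp_pos: [0.584, -0.1329, 0.1006]
wrist_force: [0.2, -0.5, -0.2]
```

```bash

python3 -m pendant '[{"x":0,"y":0,"z":-0.003,"rx":0,"ry":0,"rz":0,"claw":0},{"x":0,"y":0,"z":-0.006,"rx":0,"ry":0,"rz":0,"claw":0},{"x":0,"y":0,"z":-0.009,"rx":0,"ry":0,"rz":0,"claw":0},{"x":0,"y":0,"z":-0.012,"rx":0,"ry":0,"rz":0,"claw":0},{"x":0,"y":0,"z":-0.012,"rx":0,"ry":0,"rz":0,"claw":0},{"x":0,"y":0,"z":-0.012,"rx":0,"ry":0,"rz":0,"claw":0},{"x":0,"y":0,"z":-0.012,"rx":0,"ry":0,"rz":0,"claw":0},{"x":0,"y":0,"z":-0.012,"rx":0,"ry":0,"rz":0,"claw":0}]'| egrep 'time|pos|wrist'
```

```text
time_s: 8.55
tcp_pos: [0.584, -0.1329, 0.0976]
wrist_force: [0.2, 0.2, -0.2]
```

```bash

python3 -m pendant '[{"x":0,"y":0,"z":-0.003,"rx":0,"ry":0,"rz":0,"claw":0},{"x":0,"y":0,"z":-0.006,"rx":0,"ry":0,"rz":0,"claw":0},{"x":0,"y":0,"z":-0.009,"rx":0,"ry":0,"rz":0,"claw":0},{"x":0,"y":0,"z":-0.012,"rx":0,"ry":0,"rz":0,"claw":0},{"x":0,"y":0,"z":-0.012,"rx":0,"ry":0,"rz":0,"claw":0},{"x":0,"y":0,"z":-0.012,"rx":0,"ry":0,"rz":0,"claw":0},{"x":0,"y":0,"z":-0.012,"rx":0,"ry":0,"rz":0,"claw":0},{"x":0,"y":0,"z":-0.012,"rx":0,"ry":0,"rz":0,"claw":0}]'| egrep 'time|pos|wrist'
```

```text
time_s: 9.55
tcp_pos: [0.5843, -0.1334, 0.0963]
wrist_force: [-1.6, -0.3, 8.8]
```

```bash

python3 -m pendant '[{"x":0,"y":0,"z":-0.002,"rx":0,"ry":0,"rz":0,"claw":0},{"x":0,"y":0,"z":-0.004,"rx":0,"ry":0,"rz":0,"claw":0},{"x":0,"y":0,"z":-0.006,"rx":0,"ry":0,"rz":0,"claw":0},{"x":0,"y":0,"z":-0.008,"rx":0,"ry":0,"rz":0,"claw":0},{"x":0,"y":0,"z":-0.008,"rx":0,"ry":0,"rz":0,"claw":0},{"x":0,"y":0,"z":-0.008,"rx":0,"ry":0,"rz":0,"claw":0},{"x":0,"y":0,"z":-0.008,"rx":0,"ry":0,"rz":0,"claw":0},{"x":0,"y":0,"z":-0.008,"rx":0,"ry":0,"rz":0,"claw":0}]'| egrep 'time|pos|wrist'
```

```text
time_s: 10.55
tcp_pos: [0.5846, -0.1341, 0.0949]
wrist_force: [-2.6, -2.6, 9.9]
```

```bash

python3 -m pendant '[{"x":0,"y":0,"z":-0.002,"rx":0,"ry":0,"rz":0,"claw":0},{"x":0,"y":0,"z":-0.004,"rx":0,"ry":0,"rz":0,"claw":0},{"x":0,"y":0,"z":-0.006,"rx":0,"ry":0,"rz":0,"claw":0},{"x":0,"y":0,"z":-0.008,"rx":0,"ry":0,"rz":0,"claw":0},{"x":0,"y":0,"z":-0.008,"rx":0,"ry":0,"rz":0,"claw":0},{"x":0,"y":0,"z":-0.008,"rx":0,"ry":0,"rz":0,"claw":0},{"x":0,"y":0,"z":-0.008,"rx":0,"ry":0,"rz":0,"claw":0},{"x":0,"y":0,"z":-0.008,"rx":0,"ry":0,"rz":0,"claw":0}]'| egrep 'time|pos|wrist'
```

```text
time_s: 11.55
tcp_pos: [0.5848, -0.1347, 0.0934]
wrist_force: [-2.9, -4.5, 11.3]
```

```bash

python3 -m pendant '[{"x":0,"y":0,"z":-0.002,"rx":0,"ry":0,"rz":0,"claw":0},{"x":0,"y":0,"z":-0.004,"rx":0,"ry":0,"rz":0,"claw":0},{"x":0,"y":0,"z":-0.006,"rx":0,"ry":0,"rz":0,"claw":0},{"x":0,"y":0,"z":-0.006,"rx":0,"ry":0,"rz":0,"claw":0},{"x":0,"y":0,"z":-0.006,"rx":0,"ry":0,"rz":0,"claw":0},{"x":0,"y":0,"z":-0.006,"rx":0,"ry":0,"rz":0,"claw":0},{"x":0,"y":0,"z":-0.006,"rx":0,"ry":0,"rz":0,"claw":0},{"x":0,"y":0,"z":-0.006,"rx":0,"ry":0,"rz":0,"claw":0}]'| egrep 'time|pos|wrist'
```

```text
time_s: 12.55
tcp_pos: [0.5849, -0.1352, 0.0921]
wrist_force: [-3.3, -5.7, 12.2]
```

```bash

python3 -m pendant '[{"x":0.002,"y":-0.003,"z":-0.002,"rx":0,"ry":0,"rz":0,"claw":0},{"x":0.003,"y":-0.006,"z":-0.004,"rx":0,"ry":0,"rz":0,"claw":0},{"x":0.003,"y":-0.008,"z":-0.006,"rx":0,"ry":0,"rz":0,"claw":0},{"x":0.003,"y":-0.008,"z":-0.006,"rx":0,"ry":0,"rz":0,"claw":0},{"x":0.003,"y":-0.008,"z":-0.006,"rx":0,"ry":0,"rz":0,"claw":0},{"x":0.003,"y":-0.008,"z":-0.006,"rx":0,"ry":0,"rz":0,"claw":0},{"x":0.003,"y":-0.008,"z":-0.006,"rx":0,"ry":0,"rz":0,"claw":0},{"x":0.003,"y":-0.008,"z":-0.006,"rx":0,"ry":0,"rz":0,"claw":0}]'| egrep 'time|pos|wrist'
```

```text
time_s: 13.55
tcp_pos: [0.5852, -0.1364, 0.0896]
wrist_force: [-1.8, -3.9, 8.0]
```

The push has eased, so I'll hold here and check the jaw.

```bash

python3 -m pendant '[{"x":0,"y":0,"z":0,"rx":0,"ry":0,"rz":0,"claw":0},{"x":0,"y":0,"z":0,"rx":0,"ry":0,"rz":0,"claw":0},{"x":0,"y":0,"z":0,"rx":0,"ry":0,"rz":0,"claw":0},{"x":0,"y":0,"z":0,"rx":0,"ry":0,"rz":0,"claw":0},{"x":0,"y":0,"z":0,"rx":0,"ry":0,"rz":0,"claw":0},{"x":0,"y":0,"z":0,"rx":0,"ry":0,"rz":0,"claw":0},{"x":0,"y":0,"z":0,"rx":0,"ry":0,"rz":0,"claw":0},{"x":0,"y":0,"z":0,"rx":0,"ry":0,"rz":0,"claw":0}]'| egrep 'time|pos|wrist'
python3 - <<'E'
from h import *
b=capture("top");o=cv2.imread("pics/top0.png")
f=lambda i:cv2.resize(i[150:245,180:320],None,fx=4,fy=4,interpolation=cv2.INTER_CUBIC)[:300]
cv2.imwrite("pics/t3.png",np.vstack([f(o)[:,:],f(b["color"][:,:,::-1])])[:600])
E
```

```text
time_s: 14.55
tcp_pos: [0.5852, -0.1364, 0.0896]
wrist_force: [-2.8, -4.1, 8.9]
```

View pics/t3.png

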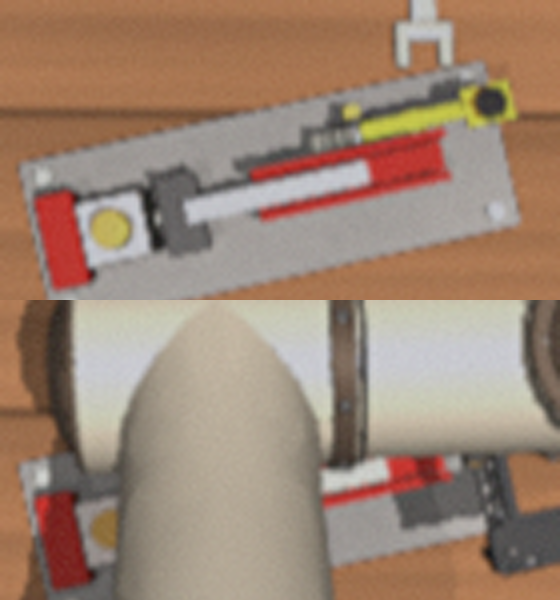

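The white rack end moved from column 370 to about 390 in the crop, so the jaw is running back. I'll keep holding.

```bash

cat > w.py <<'E'
from h import *
b=capture("top");c=b["color"][185:205,255:300].astype(int)
m=(c.min(2)>165);xs=np.where(m.any(0))[0]
print(sense()["time_s"],"bar px",255+xs.max() if len(xs) else None, m.sum()); 
for r in(190,192,194,196): print(r,[int(v) for v in b["color"][r,264:292,1]])
E
python3 w.py
python3 -m pendant '[{"x":0,"y":0,"z":0,"rx":0,"ry":0,"rz":0,"claw":0},{"x":0,"y":0,"z":0,"rx":0,"ry":0,"rz":0,"claw":0},{"x":0,"y":0,"z":0,"rx":0,"ry":0,"rz":0,"claw":0},{"x":0,"y":0,"z":0,"rx":0,"ry":0,"rz":0,"claw":0},{"x":0,"y":0,"z":0,"rx":0,"ry":0,"rz":0,"claw":0},{"x":0,"y":0,"z":0,"rx":0,"ry":0,"rz":0,"claw":0},{"x":0,"y":0,"z":0,"rx":0,"ry":0,"rz":0,"claw":0},{"x":0,"y":0,"z":0,"rx":0,"ry":0,"rz":0,"claw":0}]'| egrep 'time|pos|wrist'
python3 w.py
python3 -m pendant '[{"x":0,"y":0,"z":0,"rx":0,"ry":0,"rz":0,"claw":0},{"x":0,"y":0,"z":0,"rx":0,"ry":0,"rz":0,"claw":0},{"x":0,"y":0,"z":0,"rx":0,"ry":0,"rz":0,"claw":0},{"x":0,"y":0,"z":0,"rx":0,"ry":0,"rz":0,"claw":0},{"x":0,"y":0,"z":0,"rx":0,"ry":0,"rz":0,"claw":0},{"x":0,"y":0,"z":0,"rx":0,"ry":0,"rz":0,"claw":0},{"x":0,"y":0,"z":0,"rx":0,"ry":0,"rz":0,"claw":0},{"x":0,"y":0,"z":0,"rx":0,"ry":0,"rz":0,"claw":0}]'| egrep 'time|pos|wrist'
python3 w.py
```

```text
14.65 bar px 276 66
190 [51, 64, 64, 51, 71, 102, 115, 154, 172, 194, 199, 195, 148, 86, 57, 55, 56, 57, 57, 43, 42, 38, 38, 33, 36, 50, 79, 130]
192 [126, 128, 126, 130, 165, 192, 199, 205, 205, 205, 204, 205, 192, 122, 59, 55, 52, 54, 56, 54, 40, 34, 39, 42, 43, 57, 81, 102]
194 [199, 200, 201, 204, 207, 204, 202, 200, 200, 198, 185, 177, 166, 123, 70, 53, 49, 55, 49, 51, 49, 47, 40, 34, 36, 52, 56, 65]
196 [196, 186, 174, 172, 166, 156, 128, 111, 96, 87, 72, 56, 58, 58, 47, 54, 58, 54, 62, 61, 69, 68, 69, 72, 81, 92, 94, 94]
time_s: 15.65
tcp_pos: [0.5852, -0.1364, 0.0896]
wrist_force: [-2.6, -3.6, 7.8]
15.7 bar px 278 74
190 [53, 62, 62, 55, 70, 100, 114, 155, 172, 189, 197, 199, 199, 192, 160, 95, 55, 53, 51, 45, 37, 41, 41, 36, 36, 52, 81, 127]
192 [125, 129, 125, 131, 165, 192, 205, 205, 203, 200, 204, 203, 203, 208, 196, 122, 65, 52, 53, 56, 39, 34, 37, 41, 46, 60, 79, 107]
194 [200, 202, 203, 201, 207, 207, 201, 199, 202, 200, 189, 175, 170, 163, 139, 91, 56, 48, 44, 51, 46, 43, 42, 36, 43, 49, 62, 62]
196 [200, 186, 175, 173, 166, 156, 128, 112, 98, 84, 71, 61, 57, 53, 52, 46, 56, 58, 60, 59, 68, 69, 70, 73, 82, 92, 97, 93]
time_s: 16.7
tcp_pos: [0.5852, -0.1364, 0.0896]
wrist_force: [-2.3, -3.3, 8.8]
16.75 bar px 280 81
190 [50, 65, 61, 52, 67, 102, 116, 153, 168, 181, 193, 198, 198, 197, 200, 193, 144, 83, 54, 49, 40, 37, 39, 37, 44, 50, 81, 128]
192 [126, 127, 124, 133, 164, 195, 199, 202, 205, 206, 204, 204, 206, 203, 203, 200, 177, 111, 58, 49, 39, 39, 36, 46, 43, 58, 77, 103]
194 [203, 200, 201, 203, 204, 208, 203, 201, 201, 200, 184, 176, 169, 161, 137, 125, 110, 75, 45, 51, 50, 46, 39, 39, 39, 46, 62, 63]
196 [198, 187, 175, 173, 167, 157, 130, 110, 96, 87, 78, 59, 61, 50, 47, 45, 52, 59, 59, 60, 65, 71, 69, 70, 78, 90, 94, 100]
```

```bash
sed -i 's/^for.*//' w.py; echo 'print([int(v) for v in b["color"][192,274:290,1]])'>>w.py
python3 -m pendant '[{"x":0,"y":0,"z":0,"rx":0,"ry":0,"rz":0,"claw":0},{"x":0,"y":0,"z":0,"rx":0,"ry":0,"rz":0,"claw":0},{"x":0,"y":0,"z":0,"rx":0,"ry":0,"rz":0,"claw":0},{"x":0,"y":0,"z":0,"rx":0,"ry":0,"rz":0,"claw":0},{"x":0,"y":0,"z":0,"rx":0,"ry":0,"rz":0,"claw":0},{"x":0,"y":0,"z":0,"rx":0,"ry":0,"rz":0,"claw":0},{"x":0,"y":0,"z":0,"rx":0,"ry":0,"rz":0,"claw":0},{"x":0,"y":0,"z":0,"rx":0,"ry":0,"rz":0,"claw":0}]'| egrep 'time|pos|wrist'
python3 w.py
python3 -m pendant '[{"x":0,"y":0,"z":0,"rx":0,"ry":0,"rz":0,"claw":0},{"x":0,"y":0,"z":0,"rx":0,"ry":0,"rz":0,"claw":0},{"x":0,"y":0,"z":0,"rx":0,"ry":0,"rz":0,"claw":0},{"x":0,"y":0,"z":0,"rx":0,"ry":0,"rz":0,"claw":0},{"x":0,"y":0,"z":0,"rx":0,"ry":0,"rz":0,"claw":0},{"x":0,"y":0,"z":0,"rx":0,"ry":0,"rz":0,"claw":0},{"x":0,"y":0,"z":0,"rx":0,"ry":0,"rz":0,"claw":0},{"x":0,"y":0,"z":0,"rx":0,"ry":0,"rz":0,"claw":0}]'| egrep 'time|pos|wrist'
python3 w.py
python3 -m pendant '[{"x":0,"y":0,"z":0,"rx":0,"ry":0,"rz":0,"claw":0},{"x":0,"y":0,"z":0,"rx":0,"ry":0,"rz":0,"claw":0},{"x":0,"y":0,"z":0,"rx":0,"ry":0,"rz":0,"claw":0},{"x":0,"y":0,"z":0,"rx":0,"ry":0,"rz":0,"claw":0},{"x":0,"y":0,"z":0,"rx":0,"ry":0,"rz":0,"claw":0},{"x":0,"y":0,"z":0,"rx":0,"ry":0,"rz":0,"claw":0},{"x":0,"y":0,"z":0,"rx":0,"ry":0,"rz":0,"claw":0},{"x":0,"y":0,"z":0,"rx":0,"ry":0,"rz":0,"claw":0}]'| egrep 'time|pos|wrist'
python3 w.py
```

```text
time_s: 17.75
tcp_pos: [0.5852, -0.1364, 0.0896]
wrist_force: [-2.9, -5.5, 8.0]
17.8 bar px 280 83
[201, 201, 204, 202, 205, 206, 193, 136, 77, 49, 38, 37, 31, 46, 48, 60]
time_s: 18.8
tcp_pos: [0.5851, -0.1364, 0.0896]
wrist_force: [-2.5, -3.6, 8.4]
18.85 bar px 280 82
[201, 202, 203, 200, 204, 204, 195, 134, 74, 55, 42, 35, 36, 36, 47, 61]
time_s: 19.85
tcp_pos: [0.5852, -0.1364, 0.0896]
wrist_force: [-2.0, -3.9, 8.3]
19.9 bar px 280 81
[205, 203, 203, 204, 205, 205, 195, 136, 72, 51, 38, 37, 39, 43, 42, 58]
```

The rack end has stopped at column 281, about 23 mm from its start, so the jaw is fully back. I'll rise and move over the block.

```bash

python3 -m pendant '[{"x":0,"y":0,"z":0.04,"rx":0,"ry":0,"rz":0,"claw":0},{"x":0,"y":0,"z":0.12,"rx":0,"ry":0,"rz":0,"claw":0},{"x":0,"y":0,"z":0.25,"rx":0,"ry":0,"rz":0,"claw":0},{"x":-0.08,"y":0.23,"z":0.32,"rx":0,"ry":0,"rz":0,"claw":0.7},{"x":-0.16,"y":0.46,"z":0.32,"rx":0,"ry":0,"rz":0,"claw":0.7},{"x":-0.24,"y":0.69,"z":0.32,"rx":0,"ry":0,"rz":0,"claw":0.7},{"x":-0.308,"y":0.914,"z":0.32,"rx":0,"ry":0,"rz":0,"claw":0.7},{"x":-0.308,"y":0.914,"z":0.32,"rx":0,"ry":0,"rz":0,"claw":0.7}]'
python3 - <<'E'
from h import *
b=capture("scene");cv2.imwrite("pics/b4.png",cv2.resize(b["color"][100:280,165:335],None,fx=3.3,fy=3.3)[:,:,::-1]);s=sense();print(s["time_s"],s["tcp_pos"],s["wrist_force"],s["gripper_width"])
for l in("jaw","block","tail"):print(l,[(r["centre"],r["conf"]) for r in search_frame(b,l)])
E
```

```text
time_s: 20.9
tcp_pos: [0.5068, 0.097, 0.1678]
ee_rot: [[0.228, -0.974, 0.001], [-0.974, -0.228, 0.001], [-0.001, -0.001, -1.0]]
wrist_force: [-0.3, -0.7, 0.1]
gripper_width: 0.487
gripper_force: 0.0
20.95 [0.5072595  0.09545533 0.16767831] [-0.48499106  0.4067457   0.42515115] 0.5354267214688857
jaw [([239.4, 193.2], 0.73)]
block [([249.4, 164.7], 0.84), ([216.2, 128.0], 0.76), ([190.4, 175.9], 0.57)]
tail [([237.2, 247.8], 0.76)]
```

View pics/b4.png

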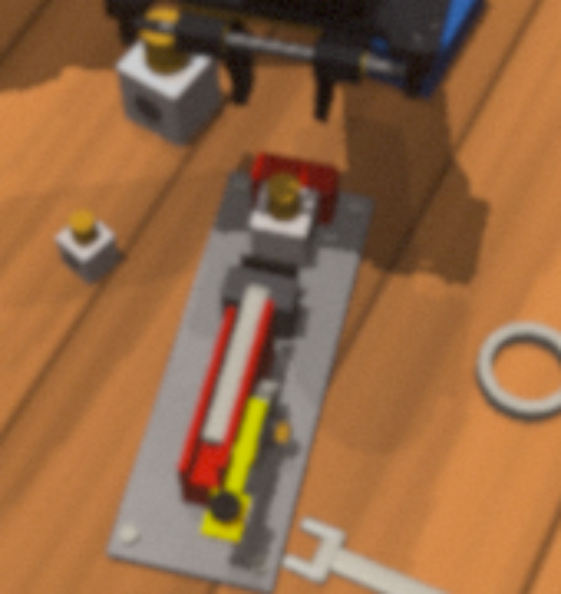

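The jaw is back with a clear gap in front of the block. The fitting at crop (284,190) hasn't moved and the fingers are straddling it, so I'll descend and grip.

```bash

python3 -m pendant '[{"x":0,"y":-0.002,"z":-0.08,"rx":0,"ry":0,"rz":0,"claw":0.7},{"x":0,"y":-0.002,"z":-0.16,"rx":0,"ry":0,"rz":0,"claw":0.7},{"x":0,"y":-0.002,"z":-0.24,"rx":0,"ry":0,"rz":0,"claw":0.7},{"x":0,"y":-0.002,"z":-0.31,"rx":0,"ry":0,"rz":0,"claw":0.7},{"x":0,"y":-0.002,"z":-0.36,"rx":0,"ry":0,"rz":0,"claw":0.7},{"x":0,"y":-0.002,"z":-0.4,"rx":0,"ry":0,"rz":0,"claw":0.7},{"x":0,"y":-0.002,"z":-0.425,"rx":0,"ry":0,"rz":0,"claw":0.7},{"x":0,"y":-0.002,"z":-0.425,"rx":0,"ry":0,"rz":0,"claw":0.7}]'
```

```text
time_s: 22.1
tcp_pos: [0.5077, 0.093, 0.0611]
ee_rot: [[0.222, -0.975, -0.0], [-0.975, -0.222, -0.0], [0.0, 0.0, -1.0]]
wrist_force: [-0.5, -0.2, 0.0]
gripper_width: 0.701
gripper_force: 0.0
```

```bash

python3 -m pendant '[{"x":0,"y":0,"z":-0.012,"rx":0,"ry":0,"rz":0,"claw":0.7},{"x":0,"y":0,"z":-0.012,"rx":0,"ry":0,"rz":0,"claw":0.7},{"x":0,"y":0,"z":-0.012,"rx":0,"ry":0,"rz":0,"claw":0.15},{"x":0,"y":0,"z":-0.012,"rx":0,"ry":0,"rz":0,"claw":0.15},{"x":0,"y":0,"z":-0.012,"rx":0,"ry":0,"rz":0,"claw":0.15},{"x":0,"y":0,"z":-0.012,"rx":0,"ry":0,"rz":0,"claw":0.15},{"x":0,"y":0,"z":-0.012,"rx":0,"ry":0,"rz":0,"claw":0.15},{"x":0,"y":0,"z":-0.012,"rx":0,"ry":0,"rz":0,"claw":0.15}]'
python3 -m pendant '[{"x":0,"y":0,"z":0,"rx":0,"ry":0,"rz":0,"claw":0},{"x":0,"y":0,"z":0,"rx":0,"ry":0,"rz":0,"claw":0},{"x":0,"y":0,"z":0.01,"rx":0,"ry":0,"rz":0,"claw":0},{"x":0,"y":0,"z":0.02,"rx":0,"ry":0,"rz":0,"claw":0},{"x":0,"y":0,"z":0.03,"rx":0,"ry":0,"rz":0,"claw":0},{"x":0,"y":0,"z":0.04,"rx":0,"ry":0,"rz":0,"claw":0},{"x":0,"y":0,"z":0.05,"rx":0,"ry":0,"rz":0,"claw":0},{"x":0,"y":0,"z":0.06,"rx":0,"ry":0,"rz":0,"claw":0}]'
```

```text
time_s: 23.1
tcp_pos: [0.5075, 0.0931, 0.0583]
ee_rot: [[0.222, -0.975, -0.0], [-0.975, -0.222, -0.0], [0.0, 0.0, -1.0]]
wrist_force: [-0.7, 0.1, 1.7]
gripper_width: 0.267
gripper_force: 30.0
time_s: 24.1
tcp_pos: [0.5077, 0.0931, 0.0735]
ee_rot: [[0.222, -0.975, -0.0], [-0.975, -0.222, 0.0], [-0.0, 0.0, -1.0]]
wrist_force: [-1.0, -0.1, -4.2]
gripper_width: 0.268
gripper_force: 30.0
```

```bash

python3 -m pendant '[{"x":0,"y":0,"z":0.08,"rx":0,"ry":0,"rz":0,"claw":0},{"x":0,"y":0,"z":0.18,"rx":0,"ry":0,"rz":0,"claw":0},{"x":0,"y":0,"z":0.3,"rx":0,"ry":0,"rz":0,"claw":0},{"x":0,"y":-0.06,"z":0.4,"rx":0,"ry":0,"rz":0,"claw":0},{"x":-0.01,"y":-0.2,"z":0.46,"rx":0,"ry":0,"rz":0,"claw":0},{"x":-0.02,"y":-0.36,"z":0.48,"rx":0,"ry":0,"rz":0,"claw":0},{"x":-0.03,"y":-0.52,"z":0.48,"rx":0,"ry":0,"rz":0,"claw":0},{"x":-0.03,"y":-0.68,"z":0.48,"rx":0,"ry":0,"rz":0,"claw":0}]'
python3 -m pendant '[{"x":0,"y":-0.16,"z":0,"rx":0,"ry":0,"rz":0,"claw":0},{"x":-0.01,"y":-0.32,"z":0,"rx":0,"ry":0,"rz":0,"claw":0},{"x":-0.02,"y":-0.48,"z":0,"rx":0,"ry":0,"rz":0,"claw":0},{"x":-0.03,"y":-0.64,"z":0,"rx":0,"ry":0,"rz":0,"claw":0},{"x":-0.033,"y":-0.8,"z":-0.03,"rx":0,"ry":0,"rz":0,"claw":0},{"x":-0.033,"y":-0.92,"z":-0.1,"rx":0,"ry":0,"rz":0,"claw":0},{"x":-0.033,"y":-1.0,"z":-0.18,"rx":0,"ry":0,"rz":0,"claw":0},{"x":-0.033,"y":-1.0,"z":-0.24,"rx":0,"ry":0,"rz":0,"claw":0}]'
python3 - <<'E'
from h import *
b=capture("scene");cv2.imwrite("pics/b5.png",cv2.resize(b["color"][180:384,50:330],None,fx=2.8,fy=2.8)[:,:,::-1]);s=sense();print(s["time_s"],s["tcp_pos"],s["wrist_force"],s["gripper_width"])
E
```

```text
time_s: 25.1
tcp_pos: [0.4997, -0.078, 0.1935]
ee_rot: [[0.223, -0.975, 0.0], [-0.975, -0.223, 0.0], [-0.0, -0.0, -1.0]]
wrist_force: [0.6, -0.1, -4.3]
gripper_width: 0.267
gripper_force: 30.0
time_s: 26.1
tcp_pos: [0.4912, -0.3275, 0.1313]
ee_rot: [[0.221, -0.975, -0.002], [-0.975, -0.221, 0.001], [-0.001, 0.002, -1.0]]
wrist_force: [-0.0, 1.1, -4.4]
gripper_width: 0.268
gripper_force: 30.0
26.15 [ 0.49008454 -0.32602406  0.12925709] [-0.279141    1.02549173 -6.53597428] 0.2670905435159506
```

View pics/b5.png

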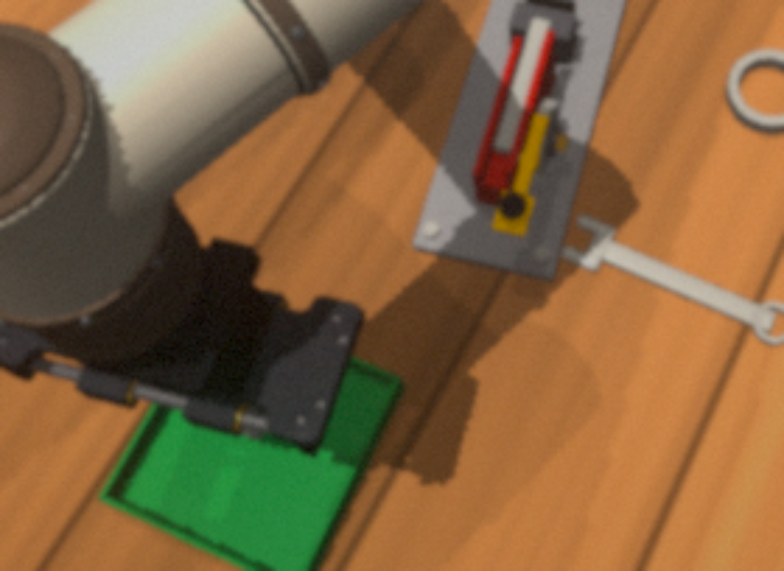

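```bash

python3 -m pendant '[{"x":0,"y":-0.02,"z":-0.06,"rx":0,"ry":0,"rz":0,"claw":0},{"x":0,"y":-0.03,"z":-0.12,"rx":0,"ry":0,"rz":0,"claw":0},{"x":0,"y":-0.03,"z":-0.18,"rx":0,"ry":0,"rz":0,"claw":0},{"x":0,"y":-0.03,"z":-0.22,"rx":0,"ry":0,"rz":0,"claw":0},{"x":0,"y":-0.03,"z":-0.25,"rx":0,"ry":0,"rz":0,"claw":0},{"x":0,"y":-0.03,"z":-0.27,"rx":0,"ry":0,"rz":0,"claw":0},{"x":0,"y":-0.03,"z":-0.28,"rx":0,"ry":0,"rz":0,"claw":0},{"x":0,"y":-0.03,"z":-0.28,"rx":0,"ry":0,"rz":0,"claw":0}]'
```

```text
time_s: 27.15
tcp_pos: [0.4921, -0.3344, 0.0634]
ee_rot: [[0.223, -0.975, 0.0], [-0.975, -0.223, -0.0], [0.0, -0.0, -1.0]]
wrist_force: [-0.6, -0.5, -4.0]
gripper_width: 0.267
gripper_force: 30.0
```

Contact is expected near a TCP height of 0.0523, so I'll go slowly from here.

```bash

python3 -m pendant '[{"x":0,"y":0,"z":-0.006,"rx":0,"ry":0,"rz":0,"claw":0},{"x":0,"y":0,"z":-0.012,"rx":0,"ry":0,"rz":0,"claw":0},{"x":0,"y":0,"z":-0.018,"rx":0,"ry":0,"rz":0,"claw":0},{"x":0,"y":0,"z":-0.024,"rx":0,"ry":0,"rz":0,"claw":0},{"x":0,"y":0,"z":-0.03,"rx":0,"ry":0,"rz":0,"claw":0},{"x":0,"y":0,"z":-0.034,"rx":0,"ry":0,"rz":0,"claw":0},{"x":0,"y":0,"z":-0.038,"rx":0,"ry":0,"rz":0,"claw":0},{"x":0,"y":0,"z":-0.038,"rx":0,"ry":0,"rz":0,"claw":0}]'
python3 -m pendant '[{"x":0,"y":0,"z":-0.002,"rx":0,"ry":0,"rz":0,"claw":0},{"x":0,"y":0,"z":-0.004,"rx":0,"ry":0,"rz":0,"claw":0},{"x":0,"y":0,"z":-0.006,"rx":0,"ry":0,"rz":0,"claw":0},{"x":0,"y":0,"z":-0.007,"rx":0,"ry":0,"rz":0,"claw":0},{"x":0,"y":0,"z":-0.008,"rx":0,"ry":0,"rz":0,"claw":0},{"x":0,"y":0,"z":-0.008,"rx":0,"ry":0,"rz":0,"claw":0},{"x":0,"y":0,"z":-0.008,"rx":0,"ry":0,"rz":0,"claw":0},{"x":0,"y":0,"z":-0.008,"rx":0,"ry":0,"rz":0,"claw":0}]'
```

```text
time_s: 28.15
tcp_pos: [0.4919, -0.3343, 0.0537]
ee_rot: [[0.223, -0.975, -0.0], [-0.975, -0.223, 0.0], [-0.0, 0.0, -1.0]]
wrist_force: [0.4, -0.1, -4.6]
gripper_width: 0.265
gripper_force: 30.0
time_s: 29.15
tcp_pos: [0.492, -0.3344, 0.0523]
ee_rot: [[0.223, -0.975, 0.0], [-0.975, -0.223, -0.0], [0.0, -0.0, -1.0]]
wrist_force: [-1.8, 1.4, 4.1]
gripper_width: 0.27
gripper_force: 30.0
```

The block has touched down, so I'll release it and retreat.

```bash

python3 -m pendant '[{"x":0,"y":0,"z":0.003,"rx":0,"ry":0,"rz":0,"claw":0.3},{"x":0,"y":0,"z":0.003,"rx":0,"ry":0,"rz":0,"claw":0.45},{"x":0,"y":0,"z":0.003,"rx":0,"ry":0,"rz":0,"claw":0.6},{"x":0,"y":0,"z":0.003,"rx":0,"ry":0,"rz":0,"claw":0.6},{"x":0,"y":0,"z":0.003,"rx":0,"ry":0,"rz":0,"claw":0.6},{"x":0,"y":0,"z":0.003,"rx":0,"ry":0,"rz":0,"claw":0.6},{"x":0,"y":0,"z":0.02,"rx":0,"ry":0,"rz":0,"claw":0.6},{"x":0,"y":0,"z":0.05,"rx":0,"ry":0,"rz":0,"claw":0.6}]'
python3 -m pendant '[{"x":0,"y":0,"z":0.08,"rx":0,"ry":0,"rz":0,"claw":0.6},{"x":0,"y":0,"z":0.16,"rx":0,"ry":0,"rz":0,"claw":0.6},{"x":0,"y":0,"z":0.28,"rx":0,"ry":0,"rz":0,"claw":0.6},{"x":0,"y":0,"z":0.4,"rx":0,"ry":0,"rz":0,"claw":0.6},{"x":0,"y":0,"z":0.52,"rx":0,"ry":0,"rz":0,"claw":0.6},{"x":-0.1,"y":-0.1,"z":0.6,"rx":0,"ry":0,"rz":0,"claw":0.6},{"x":-0.3,"y":-0.2,"z":0.6,"rx":0,"ry":0,"rz":0,"claw":0.6},{"x":-0.4,"y":-0.3,"z":0.6,"rx":0,"ry":0,"rz":0,"claw":0.6}]'
python3 - <<'E'
from h import *
b=capture("top");cv2.imwrite("pics/t6.png",cv2.resize(b["color"][100:280,90:430],None,fx=2.3,fy=2.3)[:,:,::-1])
for p in (b,capture("scene")):
  for l in("block","carton","race","spanner","jaw"):print(l,[(np.round(r["centre"]),r["conf"]) for r in search_frame(p,l)])
E
```

```text
time_s: 30.15
tcp_pos: [0.4919, -0.3344, 0.0646]
ee_rot: [[0.223, -0.975, -0.0], [-0.975, -0.223, 0.0], [-0.0, 0.0, -1.0]]
wrist_force: [-0.8, 0.5, -0.3]
gripper_width: 0.602
gripper_force: 0.0
time_s: 31.15
tcp_pos: [0.3902, -0.4098, 0.2157]
ee_rot: [[0.222, -0.975, 0.001], [-0.975, -0.222, -0.001], [0.001, -0.001, -1.0]]
wrist_force: [-0.1, -0.6, -0.2]
gripper_width: 0.599
gripper_force: 0.0
block [(array([237., 253.]), 0.75), (array([378., 215.]), 0.72), (array([176., 263.]), 0.56), (array([116., 212.]), 0.55)]
carton [(array([116., 213.]), 0.71)]
race [(array([212., 129.]), 0.87)]
spanner []
jaw [(array([239., 200.]), 0.81)]
block [(array([218., 122.]), 0.86), (array([141., 332.]), 0.75), (array([190., 177.]), 0.71), (array([250., 224.]), 0.22)]
carton [(array([287., 107.]), 0.97)]
race [(array([324., 206.]), 0.97)]
spanner [(array([288., 279.]), 0.74)]
jaw [(array([242., 197.]), 0.56)]
```

View pics/t6.png

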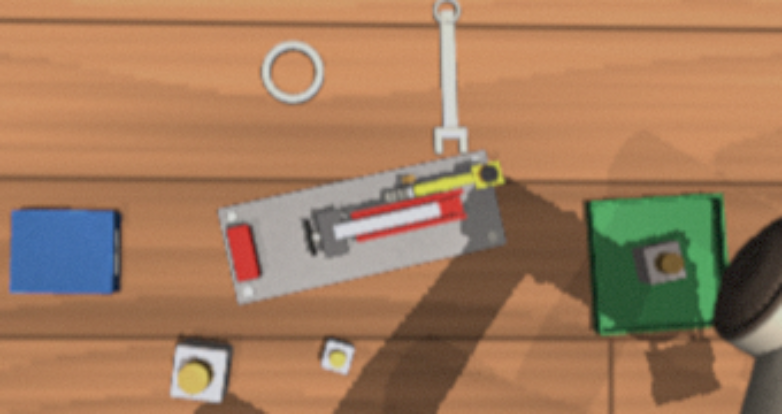

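The block is upright in the tray at crop (668,262). The carton, ring and spanner haven't moved, and the jaw is back.

```bash
python3 -c "from station import *; print(finish_job())"
```

```text
the job is handed in; nothing more can be done
None
```

The job is handed in at about 31 s. The pawl was held down (about 14 N at most in the readings) until the jaw ran fully back. The valve block then went upright into the green tray and was released, with the carton, ring and spanner left where they were.

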